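Seat a die-cast enclosure in the corner of a drilling jig

TASK

The small open aluminium enclosure has to sit in the corner pocket of the drilling jig. With the fingertips, first push it across the jig until its long side is flat against the rail, then drag it along the rail into the corner pocket until it is fully home against both the rail and the end stop, and take the fingers away. Keep it against the rail as it goes into the pocket, never lift or tip it, and leave the other things on the bench where they are.

Things in the scene. Friction and masses are not known exactly. Their poses are not given: they have to be found in the camera images.
- jig: Fixed drilling jig: flat brown base plate 180 mm (its x) by 320 mm (its y), 12 mm thick, lying on the bench, with bare steel strips 22 mm high on top: a rail, an end stop and a guide lip, which make the corner pocket. Origin: centre of the plate's underside; z up. The rail runs along its y near the +x edge, the pocket is at the +y end. Its yaw in the world is -0.45 to 0.45 rad.
- rail (a point): Point on the rail's working face, at the plate's top: x = +65, y = 0 mm in the jig's frame. The face looks to the jig's -x and runs along the jig's y from -155 mm to the end stop; the rail is 12 mm thick and 22 mm high.
- stop (a point): Point in the inner corner of rail and end stop, at the plate's top: x = +65, y = +125 mm in the jig's frame. The end stop's face looks to the jig's -y; the stop is 14 mm thick, 22 mm high and runs from the rail back to x = -5 mm.
- lip (a point): Corner of the guide lip at the plate's top, x = +7, y = +84 mm in the jig's frame. The lip's inner face looks to the rail, 58 mm from it, and runs from the stop back to here; then a lead-in flares away from the rail back to about x = -13, y = +67 mm. About 10 mm thick, 22 mm high.
- enclosure: Loose die-cast aluminium open-topped box, 54 mm (its x) by 74 mm (its y), 22 mm high, walls and floor 4 mm, about 0.12 kg; 8 mm round bosses in the inner corners. Shut fingertips fit inside (46 by 66 mm) to push on its inner walls. Origin: centre of its underside. Starts on the plate off the rail, turned up to 0.35 rad from the jig's axes; when pushed against the rail it squares itself.
- pocket (a point): Point of the jig where the enclosure's origin lies when it is fully home, touching rail and end stop, long side along the rail: 38 mm along x, 88 mm along y in the jig's frame, on the plate's top face, 12 mm above the bench.
- capacitor: Bystander: loose black can capacitor, 35 mm diameter, 50 mm tall, standing on the bench near the jig. Origin: centre of its underside.
- spool: Bystander: loose small solder spool standing on its flange, 48 mm diameter, 40 mm tall. Origin: centre of its underside.
- carton: Bystander: loose small white carton, 45 by 60 mm, 35 mm tall. Origin: centre of its underside.
- screwdriver: Bystander: loose screwdriver, 180 mm long, lying on the bench beyond the open end of the rail. Origin: on its underside near the middle of its length.

How it is judged:
On the way:
1. the enclosure lies with its long side flat against the rail (within 3 mm and 0.07 rad), still short of the pocket (x of enclosure in the frame of jig above 0.035 m and angle between the x axis of enclosure and the x axis of jig, either way round below 0.07 rad and y of enclosure in the frame of jig below 0.035 m), for 0.2 s.
At the end, for the whole second after the job is handed in: The enclosure rests flat on the jig's plate in the corner pocket, within 2.5 mm of the rail and 2.5 mm of the end stop, long side along the rail (within 0.06 rad), at rest and released (x of enclosure in the frame of jig above 0.0355 m and y of enclosure in the frame of jig above 0.0855 m and horizontal distance between enclosure and pocket below 0.0035 m and angle between the x axis of enclosure and the x axis of jig, either way round below 0.06 rad and z of enclosure in the frame of jig below 0.0135 m and angle between enclosure's own z axis and vertical below 0.04 rad and linear speed of enclosure below 0.01 m/s); the robot touches nothing.
It fails at once if the enclosure is lifted more than 6 mm off the plate (z of enclosure in the frame of jig above 0.018 m).
It fails at once if the enclosure is tipped by more than 0.2 rad (angle between enclosure's own z axis and vertical above 0.2 rad).
It fails at once if the enclosure is at or in the pocket's mouth while more than 7 mm off the rail (y of enclosure in the frame of jig above 0.037 m and x of enclosure in the frame of jig below 0.031 m).
It fails at once if a bystander is moved by more than 20 mm (distance of any of capacitor, spool, carton, screwdriver from where it was at the start of the episode above 0.02 m).
It also fails if it takes over 50 s, if anything falls off the work surface, if the arm or the gripper's body presses on something with over 40 N, if the wrist force passes 120 N, or if a joint passes its speed limit or range.

ROBOT

A 6-joint arm with a two-finger parallel gripper is mounted at the origin on the work surface. World frame = base frame: x ahead of the robot, y to its left, z up, the work surface at z = 0. Lengths are in m, angles in rad, forces in N, time in s.
With the tool pointing down it reaches from about 0.35 to 0.975 m from the base axis. Payload 4.9 kg.
Tool frame: the origin (TCP) lies at the very end of the fingers, on their centre line; the grasp point (between the pads) lies 19 mm behind it; z points along the fingers, y is the line along which they close (so a half turn about z gives the same grasp; the last joint's range is limited). The gripper opens to 85 mm and grips with 20 to 120 N. Pads are 22 mm wide; open, the fingers measure 114 mm over their backs; the gripper's body (76 mm by 85 mm) begins 54 mm behind the grasp point. The pads swing forward as they close: fully open they stand 13 mm farther back than shut.
Start: joints at [-1.269, 0.053, 1.613, -0, 1.476, -0.119], TCP at [0.255, -0.57, 0.231] pointing down, gripper open.
Joint ranges: [-3.01, 3.01], [-1.01, 2.22], [0.06, 2.58], [-1.02, 4.17], [0.09, 2.62], [-3.14, 3.14]. Speed limits (rad/s): [2.57, 2.57, 3.14, 3.14, 3.14, 3.14].

INTERFACE

Orientations are given as a rotation vector (axis times angle).
In Python, from station import * gives the robot as it stands.
- The arm moves only by the shell command python3 -m crank 'ROWS' [OPENING] [FORCE]. ROWS is JSON, a list of rows, each an object with "offset": the shift along the tool's x, y, z in m, a list of three; "twist": the turn, a rotation vector about the tool's x, y, z in degrees, a list of three. In form: [{"offset": [x, y, z], "twist": [rx, ry, rz]}, ...]. A call has 1 to 20 rows; each row is the pose to reach, as a shift and turn from the pose commanded when the call began, along the tool's axes at that moment; what a row does not reach only later rows make up. A row lasts 1/8 s, in which the tool goes at most 62.5 mm and 10.7 degrees, less where a joint would pass 70% of its speed; a pose out of reach is approached as far as the arm can. A call with a gripper value outside its range is refused whole. OPENING is the opening, from 0 (shut) to 1 (fully open), set as the call begins (- or left out, the last holds). The fingers move at their own pace and stop on an object; FORCE is the grip in N (left out, the last holds). Time passes only in rows, so rows that repeat a pose let the fingers close. It gives the time, the measured TCP pose, the force, the opening and the grip force at its end, in the units of the state.
- get_obs(): the state, without advancing time (a new reading comes with each control period).
- get_image(name): name is "scene" or "top"; returns the picture (480x640x3 uint8, red, green, blue); there is no depth.
- get_calibration(name): a dict with "intrinsics" (3x3 intrinsics, pixels), "world_from_camera" (4x4, takes a point from camera to world coordinates). Camera axes: x right, y up, looking along -z (the intrinsics and any distortion apply to the point x, -y, -z); pixel columns grow to the right and rows downward; lengths in m; the calibration is good to about 2 mm. A picture is of the moment at which its call begins. get_calibration takes no time and is no camera call.
- finish_job(): hands the job in; it is judged then, once.
Trained networks look in the newest picture that a camera, given by its name, has taken for a name from the list of things; names that differ only in an ending like _2 or _b are one class to them, and where a whole thing is asked for, a point or a joint stands for the part that bears it (a point fixed in the world has none). Each returns a list of dicts, best first, with "confidence" (0 to 1); they miss things now and then, are a little off and sometimes report something else, mostly with a low value. They report only what shows in the picture. A call takes as long as a camera call.
- cut_out(query, camera): "region" (480x640 bool, what is visible of it) and "rect" ([centre column, centre row, width, height] in pixels, round what is visible of it).
The state is a dict: "t": time; "q": joint angles; "dq": joint speeds; "effort": joint torques, N m; "tool_pos": TCP position; "tool_rot": TCP orientation; "contact_force": force on the tool from outside, world axes, zero at the start; "wrist_torque": the same for the moment, N m; "opening": finger opening in m; "grip_force": force on a finger pad.
Only numpy, scipy, OpenCV 4.12 (cv2) and the standard library are available. Lean on these libraries where they do the work, as an engineer would, in place of code of your own. Each camera call takes 0.05 s, during which the arm holds its last target. There are 200 camera calls.

## Working session

There is one attempt and no reset: what is moved stays moved. The work goes in short steps, Python scripts to look and compute and a shell command to move; the robot and the scene stay as the last step left them, time stands still between calls to the robot, and variables do not carry over. Pictures are saved under pics/ and viewed, at most 10 in all, crops included, and the job is handed in when it is done.

```bash
mkdir -p pics; ls
python3 - <<'E'
from station import *
import cv2
for n in("top","scene"):
    cv2.imwrite(f"pics/{n}0.png",get_image(n)[:,:,::-1])
    c=get_calibration(n);print(c)
o=get_obs();print(o)
for q in("jig","enclosure","capacitor","spool","carton","screwdriver"):
    print(q,[(r["confidence"],r["rect"]) for r in cut_out(q,"top")][:2])
E
```

```text
pics
{'intrinsics': array([[498.60528841,   0.        , 317.30608393],
       [  0.        , 498.60528841, 248.04267891],
       [  0.        ,   0.        ,   1.        ]]), 'world_from_camera': array([[ 0.00160147,  0.98485821, -0.17335437,  0.47179625],
       [-0.99969095, -0.00272385, -0.02470998,  0.0254599 ],
       [-0.02480802,  0.17334037,  0.98454948,  0.81426104],
       [ 0.        ,  0.        ,  0.        ,  1.        ]])}
{'intrinsics': array([[554.45717356,   0.        , 310.72946362],
       [  0.        , 554.45717356, 234.89171056],
       [  0.        ,   0.        ,   1.        ]]), 'world_from_camera': array([[-0.52744013, -0.50091262,  0.68621678,  1.393753  ],
       [ 0.84949609, -0.29879005,  0.43483434,  0.52521485],
       [-0.01277926,  0.81228755,  0.58311717,  0.7108125 ],
       [ 0.        ,  0.        ,  0.        ,  1.        ]])}
{'t': 0.1, 'q': array([-1.26899707e+00,  5.32751085e-02,  1.61415022e+00,  1.15875207e-05,
        1.47603453e+00, -1.18993886e-01]), 'dq': array([ 0.00145697, -0.00223666, -0.00456045,  0.0009105 , -0.00058865,
        0.00029747]), 'effort': array([-5.57323056e-04, -3.94901383e+01, -3.71362889e+01, -1.62232254e-04,
        3.92391987e-03,  1.41615632e-05]), 'tool_pos': array([ 0.25513912, -0.56992739,  0.23019959]), 'tool_rot': array([-3.07049569e+00, -6.55724280e-01,  2.49521302e-04]), 'contact_force': array([0.61920216, 0.34280103, 0.36698734]), 'wrist_torque': array([ 0.00056416,  0.01588018, -0.00976114]), 'grip_force': 0.0, 'opening': 0.08552529896028122}
jig [(0.69, [399.2, 282.8, 201.7, 111.7])]
enclosure [(0.7, [428.4, 303.5, 54.1, 42.3])]
capacitor [(0.73, [363.7, 193.5, 24.0, 29.4])]
spool []
carton [(0.61, [447.7, 188.0, 44.4, 34.8])]
screwdriver [(0.9, [557.4, 276.8, 45.5, 107.9]), (0.66, [364.7, 192.7, 23.0, 29.2])]
```

View pics/top0.png

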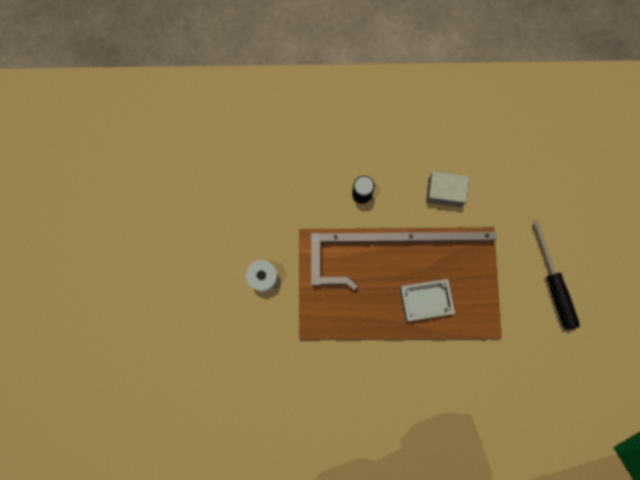

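View pics/scene0.png

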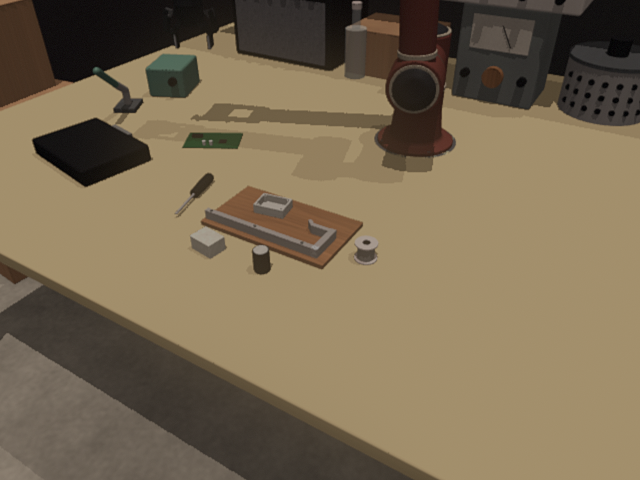

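The top view shows the jig at yaw near 0: rail along row 237 (cols 315–495), stop at col 316, lip ending around (352,287). The enclosure is at (428,301), with the spool, capacitor and carton off the plate. I'll zoom in and extract edges.

```bash
cat > h.py <<'E'
from station import *
import cv2, numpy as np
from scipy.optimize import least_squares
C=get_calibration("top");K=C["intrinsics"];T=C["world_from_camera"]
def proj(P):
    p=(np.asarray(P,float)-T[:3,3])@T[:3,:3]
    p=p*[1,-1,-1]; p=p@K.T
    return p[:,:2]/p[:,2:]
def ray(uv,z):
    uv=np.atleast_2d(uv).astype(float)
    d=np.c_[uv,np.ones(len(uv))]@np.linalg.inv(K).T*[1,-1,-1]@T[:3,:3].T
    return T[:3,3]+d*((z-T[2,3])/d[:,2])[:,None]
def tf(pose,L):
    x,y,a=pose;L=np.asarray(L,float);c,s=np.cos(a),np.sin(a)
    return np.c_[x+c*L[:,0]-s*L[:,1],y+s*L[:,0]+c*L[:,1],L[:,2]]
def fit(L,uv,p0):
    r=least_squares(lambda p:(proj(tf(p,L))-uv).ravel(),p0);return r.x,np.sqrt(np.mean(r.fun**2))
E
python3 - <<'E'
from h import *
im=get_image("top")
hsv=cv2.cvtColor(im,cv2.COLOR_RGB2HSV)
def quad(m):
    c=max(cv2.findContours(m.astype(np.uint8),0,1)[0],key=cv2.contourArea)
    return cv2.minAreaRect(c),cv2.boxPoints(cv2.minAreaRect(c))
g=cut_out("jig","top"); 
if g: print("jig",quad(g[0]["region"]))
e=cut_out("enclosure","top")
if e: print("enc",quad(e[0]["region"]))
cv2.imwrite("pics/z.png",cv2.resize(im[220:350,290:510,::-1],None,fx=3.6,fy=3.6,interpolation=cv2.INTER_CUBIC))
E
```

```text
jig (((399.5, 283.5), (111.0, 201.0), 90.0), array([[299., 228.],
       [500., 228.],
       [500., 339.],
       [299., 339.]], dtype=float32))
enc (((426.3320007324219, 300.07598876953125), (34.972103118896484, 50.714019775390625), 79.69515228271484), array([[398.256  , 287.408  ],
       [448.152  , 278.33597],
       [454.408  , 312.744  ],
       [404.512  , 321.816  ]], dtype=float32))
```

View pics/z.png

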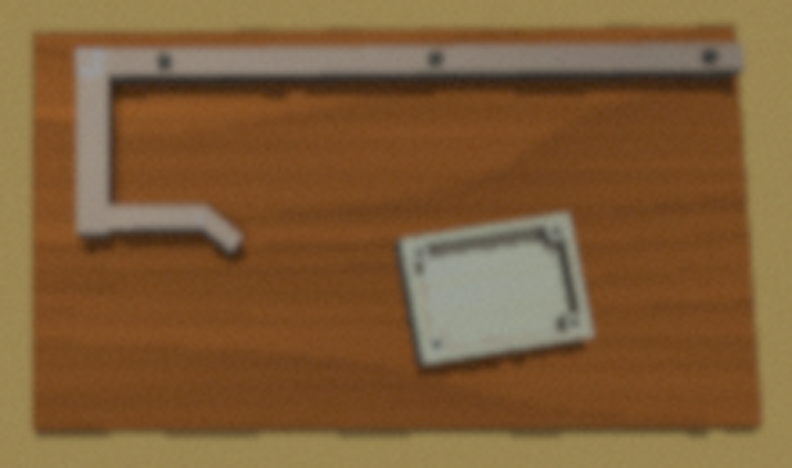

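Zoom: plate corners at (34,33), (735,27), (760,428), (35,430). The inner pocket corner top is at (111,77) and the rail end at (741,71). Enclosure rim corners are (400,239), (569,212), (594,338), (423,367).

Run:
```python
from h import *
f=lambda a:(np.array(a,float)+.5)/3.6-.5+[290,220]
L=np.array([[90,160,12],[90,-160,12],[-90,-160,12],[-90,160,12],[77,139,34],[65,125,34],[65,-155,34],[77,-155,34]])/1e3
uv=f([[34,33],[735,27],[760,428],[35,430],[77,48],[111,77],[741,71],[741,44]])
j,r=fit(L,uv,[.45,-.1,0]);print("jig",j,r);print(((proj(tf(j,L))-uv)).round(1).tolist())
Le=np.array([[27,37,34],[27,-37,34],[-27,-37,34],[-27,37,34]])/1e3
e,r=fit(Le,f([[400,239],[569,212],[594,338],[423,367]]),[.4,-.15,0]);print("enc",e,r)
c,s=np.cos(j[2]),np.sin(j[2]);d=e[:2]-j[:2]
print("enc in jig",c*d[0]+s*d[1],-s*d[0]+c*d[1],e[2]-j[2])
np.save("jig.npy",j)
from scipy.spatial.transform import Rotation as R
o=get_obs();print(R.from_rotvec(o["tool_rot"]).as_matrix().round(3),o["tool_pos"])
for q,z in(("capacitor",.05),("carton",.035)):
    a=cut_out(q,"top"); 
    if a: print(q,ray(a[0]["rect"][:2],z/2))
```

```text
jig [ 0.55676642 -0.08369756  0.0051814 ] 0.6666787024990874
[[-0.7, -0.4], [0.5, -0.4], [1.0, 0.3], [-1.3, 0.4], [-0.4, 0.4], [-1.0, -0.4], [1.2, -0.2], [0.7, -0.1]]
enc [ 0.52709607 -0.12626796  0.15865687] 0.32381483256631083
enc in jig -0.0298905244779122 -0.042416092274197154 0.15347546995469089
[[ 0.913  0.408  0.   ]
 [ 0.408 -0.913 -0.   ]
 [ 0.     0.    -1.   ]] [ 0.25530609 -0.57046558  0.23131589]
capacitor [[ 0.70401128 -0.0300365   0.025     ]]
carton [[ 0.71192193 -0.16726057  0.0175    ]]
```

```bash
python3 -m crank '[{"offset":[0.429,-0.295,0],"twist":[0,0,23.8]},{"offset":[0.429,-0.295,0],"twist":[0,0,23.8]},{"offset":[0.429,-0.295,0],"twist":[0,0,23.8]},{"offset":[0.429,-0.295,0],"twist":[0,0,23.8]},{"offset":[0.429,-0.295,0],"twist":[0,0,23.8]},{"offset":[0.429,-0.295,0],"twist":[0,0,23.8]},{"offset":[0.429,-0.295,0],"twist":[0,0,23.8]},{"offset":[0.429,-0.295,0],"twist":[0,0,23.8]},{"offset":[0.429,-0.295,0.05],"twist":[0,0,23.8]},{"offset":[0.429,-0.295,0.11],"twist":[0,0,23.8]},{"offset":[0.429,-0.295,0.14],"twist":[0,0,23.8]},{"offset":[0.429,-0.295,0.14],"twist":[0,0,23.8]},{"offset":[0.429,-0.295,0.14],"twist":[0,0,23.8]}]' 0 40
python3 - <<'E'
from h import *
cv2.imwrite("pics/s1.png",cv2.resize(get_image("scene")[150:300,170:390,::-1],None,fx=3.6,fy=3.6,interpolation=cv2.INTER_CUBIC))
from scipy.spatial.transform import Rotation as R
o=get_obs();print(R.from_rotvec(o["tool_rot"]).as_matrix().round(3),o["tool_pos"],o["opening"],o["contact_force"])
E
```

```text
t: 2.28
tool_pos: [0.5276, -0.1265, 0.0932]
tool_rot: [3.141, 0.008, 0.004]
contact_force: [-0.4, 0.5, 0.8]
opening: 0.0003
grip_force: 0.0
[[ 1.     0.005  0.004]
 [ 0.005 -1.    -0.002]
 [ 0.004  0.002 -1.   ]] [ 0.52796724 -0.12670481  0.09386194] 7.124713237720385e-05 [0.19161924 0.48496773 0.40680546]
```

View pics/s1.png

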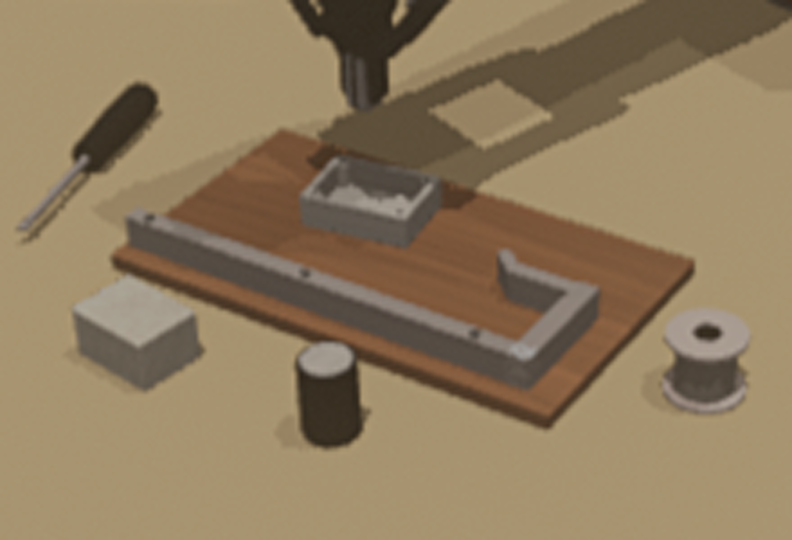

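The shut fingertips, at about (365,105) in the crop, hang over the enclosure at (370,200). The way down is clear. Descending inside it to about 6 mm above its floor.

```bash
python3 -m crank '[{"offset":[0,0,0.03],"twist":[0,0,0]},{"offset":[0,0,0.055],"twist":[0,0,0]},{"offset":[0,0,0.065],"twist":[0,0,0]},{"offset":[0,0,0.071],"twist":[0,0,0]},{"offset":[0,0,0.071],"twist":[0,0,0]}]' 0
python3 - <<'E'
from h import *
cv2.imwrite("pics/s2.png",cv2.resize(get_image("scene")[150:300,170:390,::-1],None,fx=3.6,fy=3.6,interpolation=cv2.INTER_CUBIC))
E
```

```text
t: 2.95
tool_pos: [0.527, -0.1262, 0.0212]
tool_rot: [3.141, 0.008, 0.002]
contact_force: [1.2, -0.2, 0.8]
opening: -0.0002
grip_force: 0.0
```

View pics/s2.png

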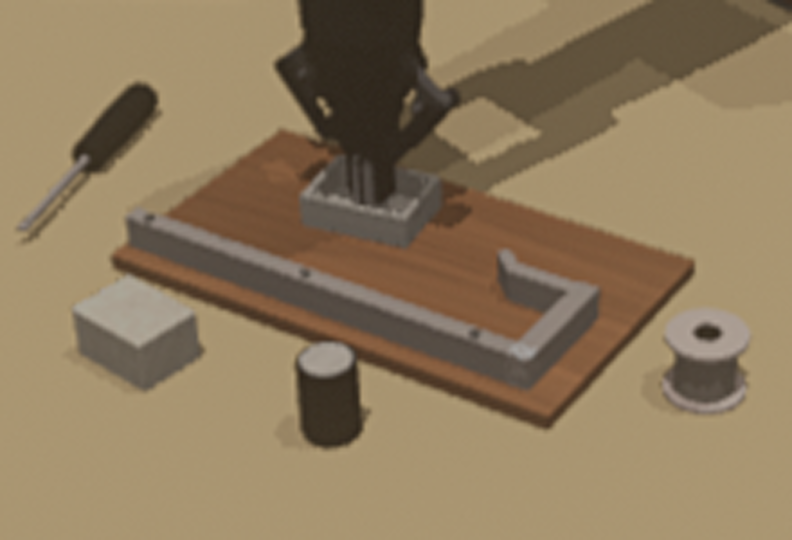

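Fingers are inside the box (around (370,185)), touching nothing. Pushing toward the rail.

```bash
python3 -m crank '[{"offset":[0.008,0,0],"twist":[0,0,0]},{"offset":[0.014,0,0],"twist":[0,0,0]},{"offset":[0.02,0,0],"twist":[0,0,0]},{"offset":[0.026,0,0],"twist":[0,0,0]},{"offset":[0.032,0,0],"twist":[0,0,0]},{"offset":[0.038,0,0],"twist":[0,0,0]},{"offset":[0.044,0,0],"twist":[0,0,0]},{"offset":[0.05,0,0],"twist":[0,0,0]},{"offset":[0.056,0,0],"twist":[0,0,0]},{"offset":[0.062,0,0],"twist":[0,0,0]},{"offset":[0.068,0,0],"twist":[0,0,0]},{"offset":[0.072,0,0],"twist":[0,0,0]},{"offset":[0.072,0,0],"twist":[0,0,0]}]' 0
python3 - <<'E'
from h import *
cv2.imwrite("pics/s3.png",cv2.resize(get_image("scene")[150:300,170:390,::-1],None,fx=3.6,fy=3.6,interpolation=cv2.INTER_CUBIC))
E
```

```text
t: 4.62
tool_pos: [0.599, -0.1256, 0.0203]
tool_rot: [3.141, 0.009, 0.002]
contact_force: [-0.9, 0.6, 0.7]
opening: 0.0001
grip_force: 0.0
```

View pics/s3.png

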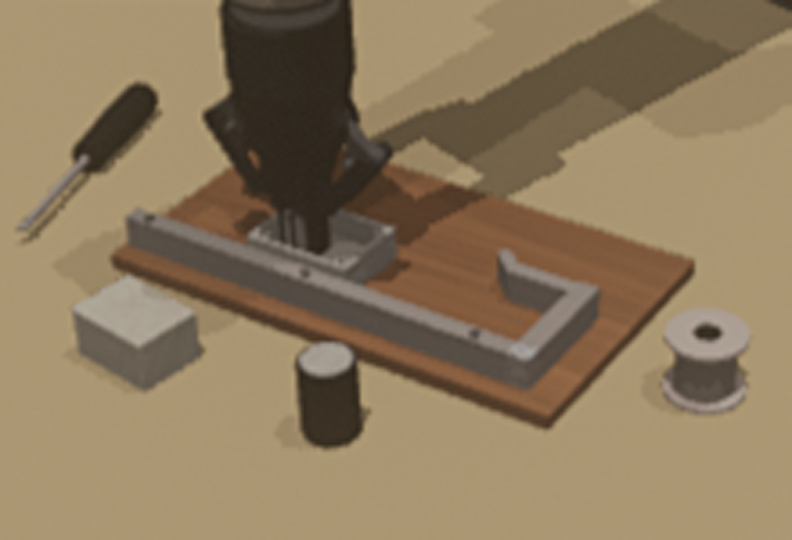

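Enclosure is nearly at the rail (box front edge around (300,260)). Continuing in small steps and watching the force.

```bash
python3 -m crank '[{"offset":[0.002,0,0],"twist":[0,0,0]},{"offset":[0.004,0,0],"twist":[0,0,0]},{"offset":[0.006,0,0],"twist":[0,0,0]},{"offset":[0.006,0,0],"twist":[0,0,0]}]' 0; python3 -m crank '[{"offset":[0.002,0,0],"twist":[0,0,0]},{"offset":[0.003,0,0],"twist":[0,0,0]},{"offset":[0.003,0,0],"twist":[0,0,0]}]' 0
```

```text
t: 5.18
tool_pos: [0.6046, -0.1255, 0.0203]
tool_rot: [3.142, 0.008, 0.001]
contact_force: [0.5, -0.4, 0.0]
opening: 0.0002
grip_force: 0.0
t: 5.55
tool_pos: [0.6075, -0.1255, 0.0203]
tool_rot: [3.142, 0.008, 0.0]
contact_force: [0.9, 0.1, -0.4]
opening: -0.0002
grip_force: 0.2
```

```bash
python3 -m crank '[{"offset":[0.002,0,0],"twist":[0,0,0]},{"offset":[0.003,0,0],"twist":[0,0,0]},{"offset":[0.003,0,0],"twist":[0,0,0]}]' 0; python3 -m crank '[{"offset":[0.0015,0,0],"twist":[0,0,0]},{"offset":[0.002,0,0],"twist":[0,0,0]},{"offset":[0.002,0,0],"twist":[0,0,0]}]' 0
python3 - <<'E'
from h import *
cv2.imwrite("pics/s4.png",np.vstack([cv2.resize(get_image("scene")[190:260,200:330,::-1],None,fx=4,fy=4,interpolation=cv2.INTER_CUBIC),cv2.resize(get_image("top")[220:290,370:500,::-1],None,fx=4,fy=4,interpolation=cv2.INTER_CUBIC)]))
E
```

```text
t: 5.92
tool_pos: [0.6081, -0.1255, 0.0203]
tool_rot: [-3.141, -0.009, 0.01]
contact_force: [-9.5, 0.5, 6.8]
opening: 0.0004
grip_force: 5.1
t: 6.3
tool_pos: [0.6081, -0.1255, 0.0203]
tool_rot: [-3.141, -0.009, 0.019]
contact_force: [-18.4, -0.3, 13.0]
opening: 0.0001
grip_force: 8.8
```

View pics/s4.png

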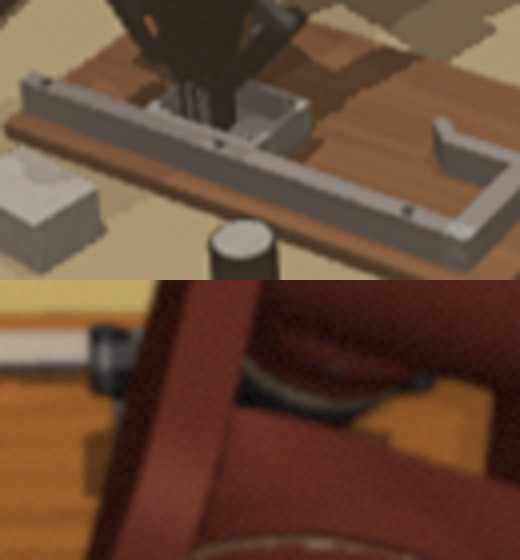

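Flush against the rail with 18 N of preload. I'll ease the preload and drag along +y (tool −y).

```bash
python3 -m crank '[{"offset":[-0.0025,0,0],"twist":[0,0,0]},{"offset":[-0.0025,-0.004,0],"twist":[0,0,0]},{"offset":[-0.0025,-0.008,0],"twist":[0,0,0]},{"offset":[-0.0025,-0.012,0],"twist":[0,0,0]},{"offset":[-0.0025,-0.016,0],"twist":[0,0,0]},{"offset":[-0.0025,-0.02,0],"twist":[0,0,0]},{"offset":[-0.0025,-0.024,0],"twist":[0,0,0]},{"offset":[-0.0025,-0.028,0],"twist":[0,0,0]},{"offset":[-0.0025,-0.032,0],"twist":[0,0,0]}]' 0
python3 -m crank '[{"offset":[0,-0.006,0],"twist":[0,0,0]},{"offset":[0,-0.012,0],"twist":[0,0,0]},{"offset":[0,-0.018,0],"twist":[0,0,0]},{"offset":[0,-0.024,0],"twist":[0,0,0]},{"offset":[0,-0.03,0],"twist":[0,0,0]}]' 0
python3 - <<'E'
from h import *
cv2.imwrite("pics/s5.png",cv2.resize(get_image("scene")[180:270,200:370,::-1],None,fx=4.5,fy=4.5,interpolation=cv2.INTER_CUBIC))
E
```

```text
t: 7.52
tool_pos: [0.6079, -0.0945, 0.0194]
tool_rot: [3.14, 0.009, -0.007]
contact_force: [-5.4, -3.4, -0.6]
opening: 0.0
grip_force: 3.3
t: 8.15
tool_pos: [0.6078, -0.0645, 0.0194]
tool_rot: [3.14, 0.009, -0.007]
contact_force: [-5.8, -4.0, 0.8]
opening: 0.0
grip_force: 3.2
```

View pics/s5.png

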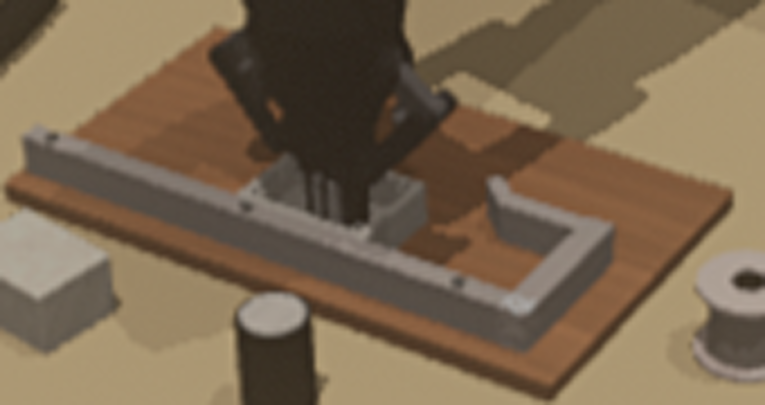

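The box stays flush on the rail and follows the fingers, which are at its +y inner end. Steady forces of about 6 N and 4 N. Continuing.

```bash
python3 -m crank '[{"offset":[0,-0.005,0],"twist":[0,0,0]},{"offset":[0,-0.01,0],"twist":[0,0,0]},{"offset":[0,-0.015,0],"twist":[0,0,0]},{"offset":[0,-0.02,0],"twist":[0,0,0]},{"offset":[0,-0.025,0],"twist":[0,0,0]},{"offset":[0,-0.03,0],"twist":[0,0,0]},{"offset":[0,-0.035,0],"twist":[0,0,0]}]' 0
python3 -m crank '[{"offset":[0,-0.005,0],"twist":[0,0,0]},{"offset":[0,-0.01,0],"twist":[0,0,0]},{"offset":[0,-0.015,0],"twist":[0,0,0]},{"offset":[0,-0.02,0],"twist":[0,0,0]},{"offset":[0,-0.025,0],"twist":[0,0,0]},{"offset":[0,-0.03,0],"twist":[0,0,0]},{"offset":[0,-0.035,0],"twist":[0,0,0]}]' 0
python3 - <<'E'
from h import *
cv2.imwrite("pics/s6.png",cv2.resize(get_image("scene")[180:270,200:370,::-1],None,fx=4.5,fy=4.5,interpolation=cv2.INTER_CUBIC))
E
```

```text
t: 9.07
tool_pos: [0.6076, -0.0295, 0.0194]
tool_rot: [3.14, 0.009, -0.007]
contact_force: [-5.1, -4.7, -0.7]
opening: 0.0002
grip_force: 3.2
t: 9.95
tool_pos: [0.6074, 0.0054, 0.0194]
tool_rot: [3.139, 0.009, -0.007]
contact_force: [-5.6, -4.3, 0.4]
opening: -0.0002
grip_force: 3.2
```

View pics/s6.png

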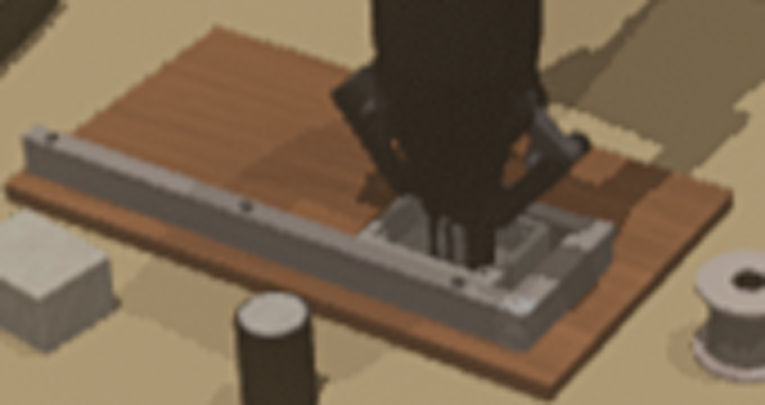

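The box is entering the pocket flush to the rail, with its leading wall about 15 mm short of the stop. Creeping home.

```bash
python3 -m crank '[{"offset":[0,-0.003,0],"twist":[0,0,0]},{"offset":[0,-0.006,0],"twist":[0,0,0]},{"offset":[0,-0.008,0],"twist":[0,0,0]},{"offset":[0,-0.01,0],"twist":[0,0,0]},{"offset":[0,-0.01,0],"twist":[0,0,0]}]' 0
python3 -m crank '[{"offset":[0,-0.001,0],"twist":[0,0,0]},{"offset":[0,-0.002,0],"twist":[0,0,0]},{"offset":[0,-0.003,0],"twist":[0,0,0]},{"offset":[0,-0.004,0],"twist":[0,0,0]},{"offset":[0,-0.004,0],"twist":[0,0,0]}]' 0
```

```text
t: 10.62
tool_pos: [0.6073, 0.0156, 0.0194]
tool_rot: [3.14, 0.009, -0.007]
contact_force: [-4.6, -3.6, 1.1]
opening: 0.0
grip_force: 3.2
t: 11.25
tool_pos: [0.6073, 0.0182, 0.0193]
tool_rot: [3.137, 0.009, -0.007]
contact_force: [-4.9, -8.7, 1.4]
opening: 0.0001
grip_force: 5.3
```

Stop contact at jig y of about 0.102, as predicted. Next a firm press into both faces, then back off to the middle and lift out.

```bash
python3 -m crank '[{"offset":[0,-0.001,0],"twist":[0,0,0]},{"offset":[0.001,-0.003,0],"twist":[0,0,0]},{"offset":[0.002,-0.003,0],"twist":[0,0,0]},{"offset":[0.002,-0.003,0],"twist":[0,0,0]}]' 0
python3 -m crank '[{"offset":[0,0.003,0],"twist":[0,0,0]},{"offset":[-0.003,0.005,0],"twist":[0,0,0]},{"offset":[-0.008,0.009,0],"twist":[0,0,0]},{"offset":[-0.013,0.014,0],"twist":[0,0,0]},{"offset":[-0.013,0.014,0],"twist":[0,0,0]}]' 0
```

```text
t: 11.75
tool_pos: [0.6073, 0.0191, 0.0193]
tool_rot: [3.133, 0.009, -0.016]
contact_force: [-13.2, -16.0, 6.2]
opening: -0.0
grip_force: 11.1
t: 12.38
tool_pos: [0.5981, 0.0093, 0.0205]
tool_rot: [-3.141, -0.008, -0.001]
contact_force: [-0.7, -0.4, -0.3]
opening: -0.0005
grip_force: 0.0
```

```bash
python3 -m crank '[{"offset":[0,0,-0.01],"twist":[0,0,0]},{"offset":[0,0,-0.03],"twist":[0,0,0]},{"offset":[0,0,-0.08],"twist":[0,0,0]},{"offset":[0,0,-0.13],"twist":[0,0,0]},{"offset":[-0.06,0.06,-0.15],"twist":[0,0,0]},{"offset":[-0.1,0.12,-0.15],"twist":[0,0,0]},{"offset":[-0.1,0.18,-0.15],"twist":[0,0,0]},{"offset":[-0.1,0.24,-0.15],"twist":[0,0,0]},{"offset":[-0.1,0.3,-0.15],"twist":[0,0,0]},{"offset":[-0.1,0.36,-0.15],"twist":[0,0,0]},{"offset":[-0.1,0.36,-0.15],"twist":[0,0,0]}]' 0
python3 - <<'E'
from h import *
cv2.imwrite("pics/z2.png",cv2.resize(get_image("top")[215:305,300:450,::-1],None,fx=5.3,fy=5.3,interpolation=cv2.INTER_CUBIC))
E
```

```text
t: 13.75
tool_pos: [0.5, -0.3546, 0.1724]
tool_rot: [3.139, 0.003, 0.003]
contact_force: [0.3, 0.6, 0.4]
opening: -0.0002
grip_force: 0.0
```

View pics/z2.png

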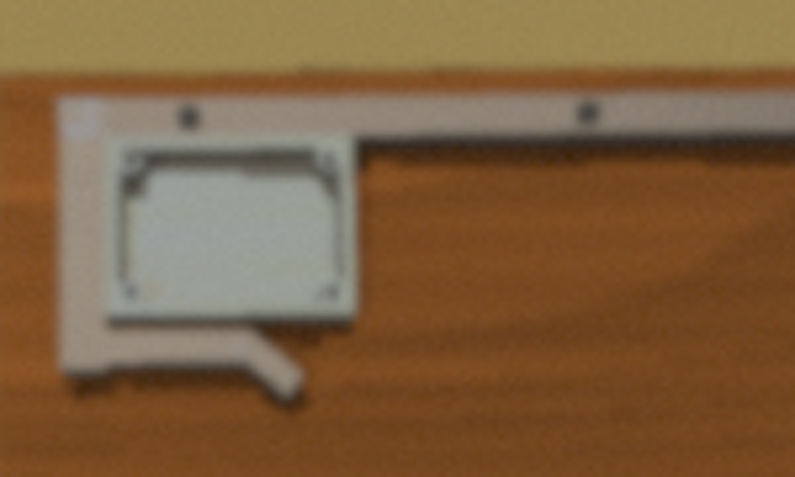

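The enclosure (rim (105,137)–(357,322)) sits tight against rail and stop with no visible gap, and the arm is clear. Handing in.

```bash
python3 -c "
from station import *
print(finish_job())"
```

```text
the job is handed in; nothing more can be done
None
```

The enclosure was pushed flat against the rail and dragged into the corner pocket. In the last camera view it sits home against both rail and end stop. The fingers are clear and the job is handed in, but no verdict came back.

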